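Sweep the bottle stoppers into the dock

ROBOT

A 6-joint arm with a two-finger parallel gripper is mounted at the origin on the work surface. World frame = base frame: x ahead of the robot, y to its left, z up, the work surface at z = 0. Lengths are in m, angles in rad, forces in N, time in s.
With the tool pointing down it reaches from about 0.25 to 0.775 m from the base axis. Payload 4 kg.
Tool frame: the origin (TCP) lies at the very end of the fingers, on their centre line; the grasp point (between the pads) lies 19 mm behind it; z points along the fingers, y is the line along which they close (so a half turn about z gives the same grasp; the last joint's range is limited). The gripper opens to 94 mm and grips with 3 to 60 N. Pads are 16 mm wide; open, the fingers measure 119 mm over their backs; the gripper's body (75 mm by 177 mm) begins 78 mm behind the grasp point.
Start: joints at [1.045, 0.087, 1.371, -0, 1.684, -0.103], TCP at [0.226, 0.502, 0.206] pointing down, gripper open.
Joint ranges: [-3.1, 3.1], [-0.76, 2.03], [0.27, 2.55], [-1.08, 4.22], [0.17, 2.65], [-2.57, 2.57]. Speed limits (rad/s): [2.79, 2.79, 3.14, 3.14, 3.14, 3.14].

INTERFACE

Orientations are given as [roll, pitch, yaw] about the fixed x, y, z axes, in that order (R = Rz(yaw) Ry(pitch) Rx(roll)).
In Python, from bench import robot gives the robot as it stands. The module is installed in compiled form; this text tells all that it offers.
- The arm moves only by the tool move_arm, never from a script. Its argument "deltas" is one flat list of numbers, 7 for each row, row after row: the turn, a rotation vector about the tool's x, y, z in rad, then the shift along the tool's x, y, z in cm, then the closure, from -1 (fully open) to 1 (shut). A call has 1 to 8 rows; each row is the pose to reach, as a shift and turn from the pose commanded when the call began, along the tool's axes at that moment; what a row does not reach only later rows make up. A row lasts 1/10 s, in which the tool goes at most 50 mm and 8.59 degrees, less where a joint would pass 70% of its speed; a pose out of reach is approached as far as the arm can. A call with a gripper value outside its range is refused whole. The fingers move at their own pace and stop on an object; the grip force is fixed at half the most. Time passes only in rows, so rows that repeat a pose let the fingers close. It gives the time, the measured TCP pose, the force, the opening and the grip force at its end, in the units of the state.
- robot.get_obs(): the state, without advancing time (a new reading comes with each control period).
- robot.snapshot(name): name is "side" or "top"; returns a dict with "image" (480x640x3 uint8, red, green, blue), "depth" (480x640 float32, m along the optical axis (not along the pixel's ray), 0 where there is no reading), "fov_y" (degrees; the focal length in pixels is half the picture's height over the tangent of half this angle, whatever the lens; pixels are square), "cx", "cy" (the principal point, pixels), "origin" and "orientation" of the camera in the world. Camera axes: x right, y up, looking along -z (the intrinsics and any distortion apply to the point x, -y, -z); pixel columns grow to the right and rows downward; lengths in m; the calibration is good to about 2 mm. A picture is of the moment at which its call begins.
- robot.close_job(): hands the job in; it is judged then, once.
The state is a dict: "time": time; "joint_positions": joint angles; "qvel": joint speeds; "joint_torque": joint torques, N m; "tool_pos": TCP position; "ee_rot": TCP orientation; "wrist_force": force on the tool from outside, world axes, zero at the start; "wrist_torque": the same for the moment, N m; "width": finger opening in m; "finger_force": force on a finger pad.
Only numpy, scipy, OpenCV 4.12 (cv2) and the standard library are available. Lean on these libraries where they do the work, as an engineer would, in place of code of your own. Each camera call takes 0.05 s, during which the arm holds its last target. There are 200 camera calls.

TASK

Clear up after the tasting: use the fingers to sweep the three bottle stoppers across the table through the open front of the low wooden dock, until each one is completely inside it. Slide them only, never lift them, and keep them standing on their heads so that the corks stay clean. Leave the two bottles, the nosing glass and the jigger where they stand.

Things in the scene. Friction and masses are not known exactly. Their poses are not given: they have to be found in the camera images.
- dock: low U of dark wood fixed to the table; the table is its floor, no sill. Walls 10 mm thick, 30 mm high. Origin: centre of the inner space, on the table. x points from the open front (plane x = -60 mm) to the back wall (inner face x = +60 mm); side walls' inner faces at y = +/-80 mm. The front faces the robot, turned up to 17 degrees either way
- stopper_a: one of three identical loose bottle stoppers, some 25 g, standing upside down: at the bottom a black plastic head 30 mm in diameter and 14 mm high, on it a cork shank 19 mm in diameter and 20 mm high. Origin: centre of the head's underside, on the table; z up. Pushed low by a vertical face it slides without tipping. The three start in a row across the table, on the robot's side of the dock
- stopper_b: one of three identical loose bottle stoppers, some 25 g, standing upside down: at the bottom a black plastic head 30 mm in diameter and 14 mm high, on it a cork shank 19 mm in diameter and 20 mm high. Origin: centre of the head's underside, on the table; z up. Pushed low by a vertical face it slides without tipping. The three start in a row across the table, on the robot's side of the dock
- stopper_c: one of three identical loose bottle stoppers, some 25 g, standing upside down: at the bottom a black plastic head 30 mm in diameter and 14 mm high, on it a cork shank 19 mm in diameter and 20 mm high. Origin: centre of the head's underside, on the table; z up. Pushed low by a vertical face it slides without tipping. The three start in a row across the table, on the robot's side of the dock
- whiskey: bystander: loose upright amber bottle 76 mm in diameter, 230 mm tall, on one side of the dock. Origin: centre of its underside
- dropper: bystander: loose upright small amber bottle with a black cap, 38 mm in diameter, 85 mm tall, on the other side of the dock. Origin: centre of its underside
- nosing_glass: bystander: loose upright clear tulip-shaped tasting glass, 64 mm in diameter at the belly, 105 mm tall, at one end of the row of stoppers. Origin: centre of its underside
- jigger: bystander: loose upright steel measuring cup 44 mm in diameter, 60 mm tall, at the other end of the row of stoppers. Origin: centre of its underside
Mind the look-alikes: they are no part of the job. What is shaped like the stopper_b but purple or red is not meant.

How it is judged:
By the outcome, as a careful person would: the job done as asked, in the order asked, and still so for the second after the job is handed in, with the robot touching nothing.
It also fails if it takes over 66 s, if anything falls off the work surface, if the arm or the gripper's body presses on something with over 40 N, if the wrist force passes 120 N, or if a joint passes its speed limit or range.

## Working session

There is one attempt and no reset: what is moved stays moved. The work goes in short steps, Python scripts to look and compute and a tool call to move; the robot and the scene stay as the last step left them, time stands still between calls to the robot, and variables do not carry over. Pictures are saved under pics/ and viewed, at most 10 in all, crops included, and the job is handed in when it is done.

Besides the shell and the picture viewer there is one more tool, called after "Request:" by a JSON object that holds its "name" and its "arguments", one argument or row to a line. move_arm: Moves the arm, as the interface text tells. Its arguments: {"type":"object","properties":{"deltas":{"type":"array","items":{"type":"number"}}},"required":["deltas"]}

```bash
mkdir -p pics; cat > h.py <<'E'
import numpy as np, cv2
from bench import robot
from scipy.spatial.transform import Rotation as R
def snap(name,save=None):
    s=robot.snapshot(name)
    if save: cv2.imwrite('pics/'+save,s['image'][:,:,::-1])
    return s
def world(s):
    d=s['depth']; H,W=d.shape; f=H/2/np.tan(np.radians(s['fov_y'])/2)
    v,u=np.mgrid[:H,:W]
    p=np.stack([(u-s['cx'])/f*d,-(v-s['cy'])/f*d,-d],-1)
    o=np.array(s['orientation']); M=o if o.shape==(3,3) else (R.from_euler('xyz',o).as_matrix() if o.size==3 else None)
    return p@M.T+np.array(s['origin'])
E
python3 - <<'E'
from h import *
for n in('top','side'):
    s=snap(n,n+'0.png'); print({k:v for k,v in s.items() if k not in('image','depth')}, (s['depth']>0).mean())
    P=world(s); z=P[...,2][s['depth']>0]; print(np.percentile(z,[1,10,50,90,99]))
o=robot.get_obs();print(o['time'],o['tool_pos'],o['ee_rot'],o['width'])
E
```

```text
{'fov_y': 42.347018542214784, 'cx': 327.71007046199423, 'cy': 241.48678107584183, 'origin': array([ 0.34454622, -0.00616881,  1.24714125]), 'orientation': array([ 0.17783685,  0.01508547, -1.55658806])} 0.9961295572916666
[-0.75847876 -0.74671336 -0.00111109  0.00335779  0.20490175]
{'fov_y': 52.14937604269659, 'cx': 316.88026545216957, 'cy': 240.3377929308403, 'origin': array([ 0.53582793, -0.59785024,  0.56016979]), 'orientation': array([ 0.84322997, -0.01056479, -0.04250602])} 0.9956640625
[-7.55716346e-01 -7.43029576e-01 -4.28949964e-04  3.37585790e-03
  1.41113128e-01]
0.1 [0.22543932 0.50114112 0.20444435] [-3.13966169e+00 -1.83485967e-04  2.71875424e+00] 0.09370150113974739
```

View pics/top0.png

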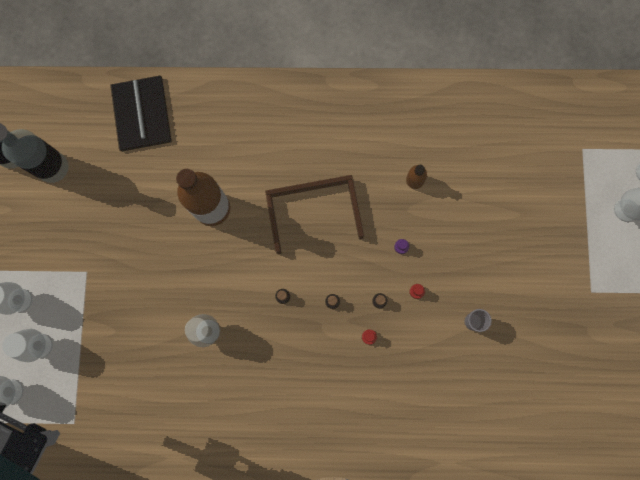

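View pics/side0.png

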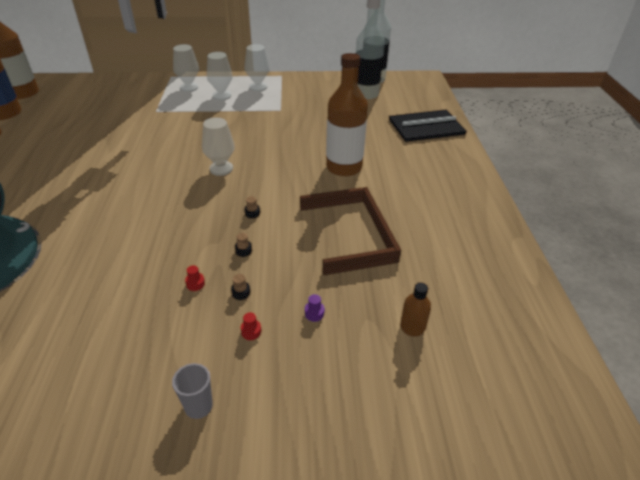

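The top view shows the three black-headed stoppers with cork at (283,296), (333,301) and (380,300). The look-alikes are red at (417,291) and (369,337), and purple at (402,247). The dock's corners are at (267,192), (351,179), (279,252) and (361,237). The whiskey is at (205,200), the dropper at (417,178), the glass at (202,331) and the jigger at (478,321).

```bash
cat >> h.py <<'E'
def near(P,c,r,z0,z1):
    m=(np.hypot(P[...,0]-c[0],P[...,1]-c[1])<r)&(P[...,2]>z0)&(P[...,2]<z1)
    return m
def blobs(P,z0=.008,z1=.3,box=(.3,.8,-.35,.3)):
    m=((P[...,2]>z0)&(P[...,2]<z1)&(P[...,0]>box[0])&(P[...,0]<box[1])&(P[...,1]>box[2])&(P[...,1]<box[3])).astype(np.uint8)
    n,l,st,c=cv2.connectedComponentsWithStats(m,connectivity=8)
    return [(l==i) for i in range(1,n) if st[i,4]>15]
E
python3 - <<'E'
from h import *
for n in('top','side'):
    s=snap(n); P=world(s); print(n)
    for m in blobs(P):
        q=P[m]; v,u=np.nonzero(m); (c,w,a)=cv2.minAreaRect((q[:,:2]*1000).astype(np.float32))
        print('px',u.mean().round(),v.mean().round(),'rect',np.round(c),np.round(w),round(a,1),'zmax',q[:,2].max().round(3),'rgb',s['image'][m].mean(0).round())
s=snap('top','x.png')
cv2.imwrite('pics/crop.png',cv2.resize(s['image'][150:360,250:450,::-1],None,fx=2.8,fy=2.8,interpolation=cv2.INTER_CUBIC))
E
```

```text
top
px 416.0 176.0 rect [ 697. -161.] [37. 34.] 64.1 zmax 0.09 rgb [70. 51. 35.]
px 202.0 197.0 rect [632. 254.] [70. 76.] 37.6 zmax 0.235 rgb [72. 56. 43.]
px 311.0 202.0 rect [622.  45.] [131. 180.] 11.3 zmax 0.036 rgb [66. 49. 36.]
px 401.0 246.0 rect [ 559. -133.] [28. 29.] 4.7 zmax 0.037 rgb [80. 52. 89.]
px 417.0 291.0 rect [ 468. -163.] [28. 28.] 89.1 zmax 0.042 rgb [121.  48.  41.]
px 282.0 296.0 rect [455. 105.] [28. 28.] 46.1 zmax 0.038 rgb [75. 61. 47.]
px 379.0 300.0 rect [448. -89.] [28. 28.] 46.3 zmax 0.039 rgb [77. 62. 48.]
px 332.0 301.0 rect [446.   5.] [28. 28.] 0.7 zmax 0.039 rgb [76. 62. 48.]
px 479.0 320.0 rect [ 410. -275.] [42. 42.] 88.1 zmax 0.066 rgb [90. 85. 83.]
px 202.0 330.0 rect [383. 248.] [54. 62.] 82.5 zmax 0.111 rgb [122. 118. 109.]
px 369.0 337.0 rect [377. -68.] [28. 28.] 20.3 zmax 0.038 rgb [124.  49.  43.]
side
px 346.0 120.0 rect [633. 244.] [77. 56.] 0.5 zmax 0.231 rgb [90. 73. 59.]
px 217.0 143.0 rect [382. 247.] [56. 53.] 48.8 zmax 0.107 rgb [131. 124. 111.]
px 356.0 229.0 rect [620.  45.] [131. 183.] 11.2 zmax 0.033 rgb [58. 38. 27.]
px 251.0 206.0 rect [454. 103.] [29. 25.] 16.9 zmax 0.036 rgb [74. 59. 44.]
px 242.0 244.0 rect [444.   3.] [29. 25.] 10.6 zmax 0.036 rgb [75. 60. 45.]
px 193.0 277.0 rect [375. -70.] [29. 25.] 11.5 zmax 0.036 rgb [118.  35.  31.]
px 239.0 286.0 rect [447. -91.] [29. 25.] 14.0 zmax 0.036 rgb [73. 58. 44.]
px 416.0 310.0 rect [ 695. -165.] [30. 38.] 74.3 zmax 0.086 rgb [69. 47. 27.]
px 314.0 307.0 rect [ 557. -134.] [25. 29.] 84.9 zmax 0.036 rgb [83. 49. 97.]
px 250.0 325.0 rect [ 467. -165.] [28. 26.] 7.3 zmax 0.036 rgb [121.  37.  33.]
px 193.0 389.0 rect [ 408. -274.] [43. 43.] 54.2 zmax 0.062 rgb [86. 83. 84.]
```

View pics/crop.png

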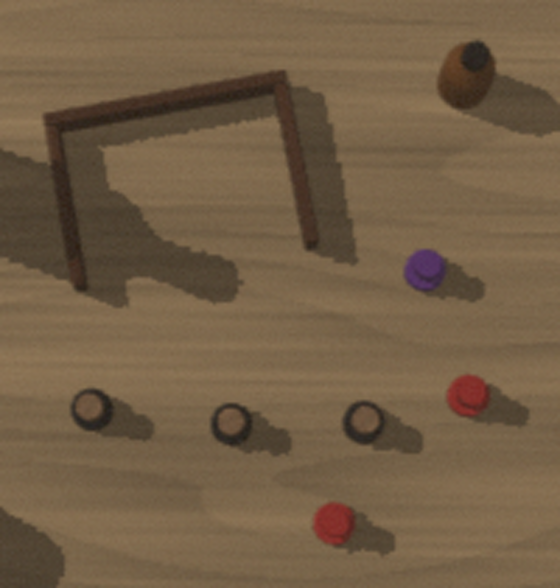

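Seen from close up, the crop has the three cork-topped black heads at crop (91,408), (231,423) and (364,421), so these are the targets. Red and purple are rejected. Both cameras agree on sizes and heights. The dock origin is about (616,44) mm with yaw 11.2°.

The plan is to use the fingers as a fork about 24 mm open, aligned with the dock, to cradle each head and push it in.

Request:
{"name": "move_arm", "arguments": {
  "deltas": [0,0,-0.15,-4,-4,1,0.49,0,0,-0.3,-8,-8,2,0.49,0,0,-0.45,-12,-12,3,0.49,0,0,-0.6,-16,-16,4,0.49,0,0,-0.618,-20,-20,4,0.49,0,0,-0.618,-24,-24,4,0.49,0,0,-0.618,-27,-27,4,0.49,0,0,-0.618,-30,-30,4,0.49]
}}

```text
time: 1.05
tool_pos: [0.3615, 0.1422, 0.1659]
ee_rot: [3.141, 0.001, -2.946]
wrist_force: [0.8, -0.0, -0.7]
width: 0.0335
finger_force: 0.0
```

```bash
cat >> h.py <<'E'
O=np.array([.616,.044]); Y=np.radians(11.2); ex=np.array([np.cos(Y),np.sin(Y)]); ey=np.array([-ex[1],ex[0]])
def dock(p): d=np.asarray(p)[...,:2]-O; return np.stack([d@ex,d@ey],-1)
def st():
    o=robot.get_obs(); print('t',o['time'],'dock mm',(dock(o['tool_pos'])*1000).round(1),'z',round(o['tool_pos'][2]*1000,1),'rot',np.round(o['ee_rot'],3),'w',round(o['width'],4),'F',np.round(o['wrist_force'],1))
def stop(name='side'):
    s=snap(name); P=world(s)
    for m in blobs(P,box=(.3,.76,-.2,.16)):
        q=P[m]
        if q[:,2].max()<.045 and m.sum()<1500: print(name,'px',[int(x.mean()) for x in np.nonzero(m)[::-1]],'dock',(dock(q).mean(0)*1000).round(),'zmax',q[:,2].max().round(3),'rgb',s['image'][m].mean(0).round())
    return s
E
python3 -c "
from h import *
st()
print((dock([[.4545,.104],[.445,.004],[.4475,-.09]])*1000).round(1))"
```

```text
t 1.05 dock mm [-230.6  145.7] z 165.9 rot [ 3.141e+00  1.000e-03 -2.946e+00] w 0.0335 F [ 0.8 -0.  -0.7]
[[-146.8   90.2]
 [-175.5   -6. ]
 [-191.3  -98.7]]
```

Request:
{"name": "move_arm", "arguments": {
  "deltas": [0,0,0,-1,-4,0,0.49,0,0,0,-1.7,-8,0,0.49,0,0,0,-1.7,-11.2,0,0.49,0,0,0,-1.7,-11.2,2,0.49,0,0,0,-1.7,-11.2,6,0.49,0,0,0,-1.7,-11.2,10,0.49,0,0,0,-1.7,-11.2,13,0.49,0,0,0,-1.7,-11.2,13,0.49]
}}

```text
time: 1.85
tool_pos: [0.3955, 0.0375, 0.0316]
ee_rot: [3.139, -0.01, -2.947]
wrist_force: [-0.6, 0.1, -0.4]
width: 0.024
finger_force: 0.0
```

```bash
python3 -c "
from h import *
stop();st()
s=snap('side'); cv2.imwrite('pics/c1.png',cv2.resize(s['image'][150:350,130:400,::-1],None,fx=2.5,fy=2.5))"
```

```text
side px [251, 206] dock [-148.   87.] zmax 0.036 rgb [78. 62. 47.]
side px [242, 243] dock [-176.   -9.] zmax 0.036 rgb [80. 64. 48.]
side px [193, 277] dock [-258.  -67.] zmax 0.036 rgb [107.  30.  27.]
side px [239, 286] dock [-192. -102.] zmax 0.036 rgb [78. 62. 47.]
side px [313, 306] dock [ -93. -166.] zmax 0.035 rgb [ 88.  53. 102.]
side px [249, 325] dock [-187. -178.] zmax 0.037 rgb [128.  40.  35.]
t 1.9 dock mm [-215.2   36. ] z 34.3 rot [ 3.14  -0.005 -2.946] w 0.0243 F [ 0.7 -0.5  0.5]
```

View pics/c1.png

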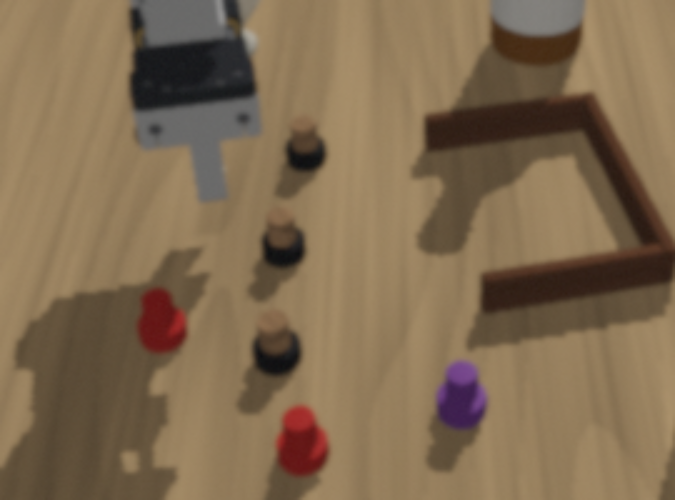

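The crop shows the fork at (210,180), still beside the middle stopper at (283,240). Nothing has been disturbed, and the measured pose equals the commanded one.

Request:
{"name": "move_arm", "arguments": {
  "deltas": [0,0,0,0,-2,0,0.49,0,0,0,-0.5,-4.2,0,0.49,0,0,0,-0.5,-4.2,1,0.49,0,0,0,-0.5,-4.2,2,0.49,0,0,0,-0.5,-4.2,2.8,0.49,0,0,0,-0.5,-4.2,2.8,0.49]
}}

```text
time: 2.55
tool_pos: [0.4113, -0.002, 0.0065]
ee_rot: [3.14, -0.003, -2.946]
wrist_force: [-0.9, -0.8, -0.8]
width: 0.0241
finger_force: 0.0
```

Request:
{"name": "move_arm", "arguments": {
  "deltas": [0,0,0,-0.8,0,0,0.49,0,0,0,-1.6,0,0,0.49,0,0,0,-2.8,0,0,0.49,0,0,0,-4.3,0,0,0.49,0,0,0,-5.8,0,0,0.49,0,0,0,-7.3,0,0,0.49,0,0,0,-8.8,0.2,0,0.49,0,0,0,-10,0.3,0,0.49]
}}

```text
time: 3.35
tool_pos: [0.5122, 0.0201, 0.0081]
ee_rot: [-3.142, 0.001, -2.946]
wrist_force: [-0.2, -0.6, 0.5]
width: 0.0239
finger_force: 0.2
```

```bash
python3 -c "
from h import *
st();stop()
s=snap('side'); cv2.imwrite('pics/c2.png',cv2.resize(s['image'][150:350,130:400,::-1],None,fx=2.5,fy=2.5))"
```

```text
t 3.35 dock mm [-106.5   -3.3] z 8.1 rot [-3.142e+00  1.000e-03 -2.946e+00] w 0.0239 F [-0.2 -0.6  0.5]
side px [251, 206] dock [-148.   87.] zmax 0.036 rgb [78. 63. 47.]
side px [193, 277] dock [-258.  -67.] zmax 0.036 rgb [125.  38.  34.]
side px [239, 286] dock [-192. -102.] zmax 0.036 rgb [64. 50. 38.]
side px [313, 306] dock [ -93. -166.] zmax 0.036 rgb [ 89.  53. 103.]
side px [249, 325] dock [-187. -178.] zmax 0.036 rgb [101.  27.  25.]
```

View pics/c2.png

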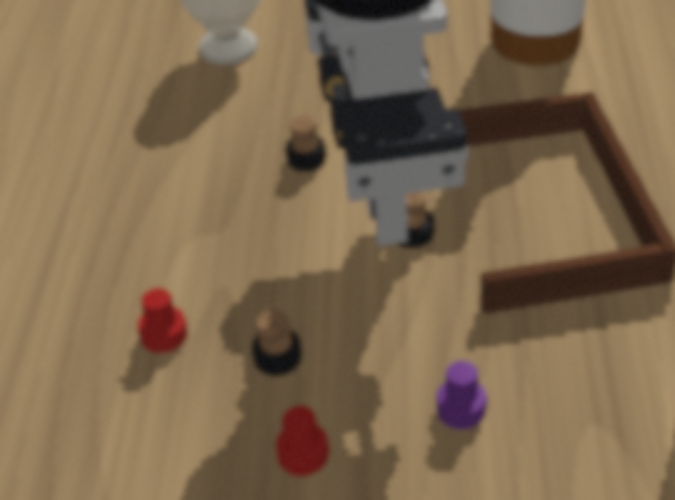

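The stopper is upright and nested in the fork at (415,225), sliding well. I'll continue into the dock.

Request:
{"name": "move_arm", "arguments": {
  "deltas": [0,0,0,-1.5,0,0.1,0.49,0,0,0,-3.1,0,0.1,0.49,0,0,0,-4.7,0,0.1,0.49,0,0,0,-6.3,0.1,0.1,0.49,0,0,0,-7.9,0.2,0.1,0.49,0,0,0,-9.4,0.3,0.1,0.49,0,0,0,-10.5,0.3,0.1,0.49,0,0,0,-11.2,0.3,0.1,0.49]
}}

```text
time: 4.25
tool_pos: [0.6201, 0.0443, 0.0068]
ee_rot: [3.142, -0.0, -2.946]
wrist_force: [-0.3, 0.3, -0.6]
width: 0.024
finger_force: 0.1
```

Request:
{"name": "move_arm", "arguments": {
  "deltas": [0,0,0,0,0,0,0.49,0,0,0,1.5,0,0,0.49,0,0,0,4,0,-1,0.49,0,0,0,7,0,-4,0.49,0,0,0,11,0,-6,0.49,0,0,0,15,0,-6,0.49,0,0,0,18,3,-6,0.49,0,0,0,18,6,-6,0.49]
}}

```text
time: 5.05
tool_pos: [0.4271, 0.0675, 0.0664]
ee_rot: [3.142, -0.002, -2.95]
wrist_force: [-0.1, -0.1, -0.1]
width: 0.0241
finger_force: 0.0
```

```bash
python3 -c "
from h import *
st();stop()"
```

```text
t 5.05 dock mm [-180.7   59.7] z 66.4 rot [ 3.142e+00 -2.000e-03 -2.950e+00] w 0.0241 F [-0.1 -0.1 -0.1]
side px [251, 206] dock [-148.   87.] zmax 0.036 rgb [77. 61. 46.]
side px [355, 225] dock [19. -6.] zmax 0.036 rgb [80. 64. 49.]
side px [193, 277] dock [-258.  -67.] zmax 0.036 rgb [100.  28.  25.]
side px [239, 286] dock [-192. -102.] zmax 0.036 rgb [77. 61. 47.]
side px [313, 306] dock [ -93. -166.] zmax 0.036 rgb [ 87.  52. 101.]
side px [249, 325] dock [-187. -178.] zmax 0.036 rgb [127.  39.  35.]
```

B is inside at about (20,-4), standing (z 36 mm). Next is A.

Request:
{"name": "move_arm", "arguments": {
  "deltas": [0,0,0,0.1,1.5,0,0.49,0,0,0,0.1,3,0,0.49,0,0,0,0.1,3,1.5,0.49,0,0,0,0.1,3,3,0.49,0,0,0,0.1,3,4.5,0.49,0,0,0,0.1,3,5.9,0.49,0,0,0,0.1,3,5.9,0.49]
}}

```text
time: 5.8
tool_pos: [0.4224, 0.097, 0.006]
ee_rot: [3.141, -0.005, -2.946]
wrist_force: [-0.4, 0.9, -0.8]
width: 0.0237
finger_force: 0.0
```

```bash
python3 -c "
from h import *
st();stop()"
```

```text
t 5.8 dock mm [-179.7   89.6] z 6.0 rot [ 3.141 -0.005 -2.946] w 0.0237 F [-0.4  0.9 -0.8]
side px [355, 225] dock [19. -6.] zmax 0.036 rgb [81. 65. 50.]
side px [193, 277] dock [-258.  -67.] zmax 0.036 rgb [100.  27.  25.]
side px [239, 286] dock [-192. -102.] zmax 0.036 rgb [76. 61. 47.]
side px [313, 306] dock [ -93. -166.] zmax 0.036 rgb [ 88.  53. 102.]
side px [249, 325] dock [-187. -178.] zmax 0.036 rgb [128.  40.  35.]
```

Request:
{"name": "move_arm", "arguments": {
  "deltas": [0,0,0,-0.8,0,0,0.49,0,0,0,-1.7,0,0,0.49,0,0,0,-2.8,-0.5,0,0.49,0,0,0,-4.1,-1.2,0,0.49,0,0,0,-5.4,-2,0,0.49,0,0,0,-6.7,-2.8,0,0.49,0,0,0,-8,-3.5,0,0.49,0,0,0,-9.2,-4.1,0,0.49]
}}

```text
time: 6.65
tool_pos: [0.5246, 0.0743, 0.008]
ee_rot: [-3.141, 0.0, -2.947]
wrist_force: [-0.7, 0.2, 0.2]
width: 0.024
finger_force: 0.2
```

```bash
python3 -c "
from h import *
st()
s=snap('side'); cv2.imwrite('pics/c3.png',cv2.resize(s['image'][150:350,130:400,::-1],None,fx=2.5,fy=2.5))"
```

```text
t 6.65 dock mm [-83.7  47.4] z 8.0 rot [-3.141  0.    -2.947] w 0.024 F [-0.7  0.2  0.2]
```

View pics/c3.png

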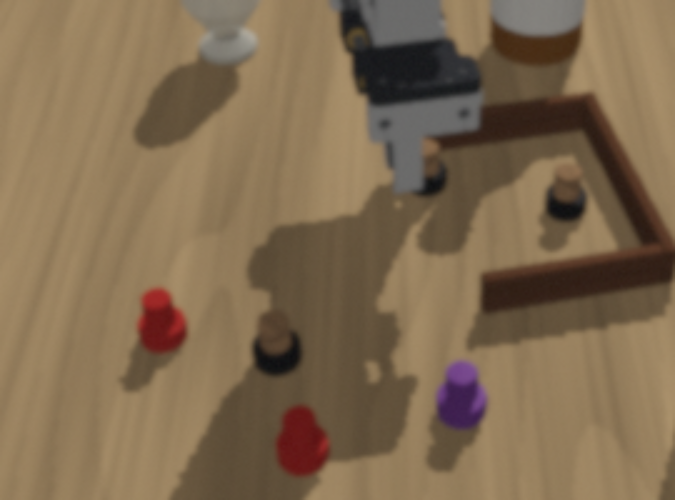

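A is nested at the mouth (430,175) and B stands in the dock (566,195). I'll push A straight in, back off and head for C.

Request:
{"name": "move_arm", "arguments": {
  "deltas": [0,0,0,-1.4,0,0.1,0.49,0,0,0,-2.9,0,0.1,0.49,0,0,0,-4.4,0,0.1,0.49,0,0,0,-5.9,0,0.1,0.49,0,0,0,-7,0,0.1,0.49,0,0,0,-7.8,0,0.1,0.49,0,0,0,-7.8,0,0.1,0.49]
}}

```text
time: 7.4
tool_pos: [0.6002, 0.0902, 0.0068]
ee_rot: [3.142, 0.0, -2.946]
wrist_force: [0.7, -0.2, -0.3]
width: 0.0242
finger_force: 0.0
```

Request:
{"name": "move_arm", "arguments": {
  "deltas": [0,0,0,1.5,0,0,0.49,0,0,0,4.5,0,-1,0.49,0,0,0,8,0,-4,0.49,0,0,0,12,-1.5,-6,0.49,0,0,0,15.5,-4.5,-6,0.49,0,0,0,19,-8,-6,0.49,0,0,0,22,-11.5,-6,0.49,0,0,0,22.2,-14.6,-6,0.49]
}}

```text
time: 8.2
tool_pos: [0.4064, -0.0972, 0.0668]
ee_rot: [3.142, -0.001, -2.948]
wrist_force: [0.9, 1.6, 0.5]
width: 0.0237
finger_force: 0.0
```

```bash
python3 -c "
from h import *
st();stop()"
```

```text
t 8.2 dock mm [-233.   -97.8] z 66.8 rot [ 3.142e+00 -1.000e-03 -2.948e+00] w 0.0237 F [0.9 1.6 0.5]
side px [355, 225] dock [19. -6.] zmax 0.036 rgb [82. 66. 51.]
side px [239, 286] dock [-192. -102.] zmax 0.036 rgb [78. 63. 48.]
side px [313, 306] dock [ -93. -166.] zmax 0.036 rgb [ 89.  53. 103.]
side px [249, 325] dock [-187. -178.] zmax 0.036 rgb [129.  40.  36.]
```

Request:
{"name": "move_arm", "arguments": {
  "deltas": [0,0,0,-0.9,-0.1,0,0.49,0,0,0,-0.9,-0.1,0,0.49,0,0,0,-0.9,-0.1,1.5,0.49,0,0,0,-0.9,-0.1,3,0.49,0,0,0,-0.9,-0.1,4.5,0.49,0,0,0,-0.9,-0.1,6,0.49,0,0,0,-0.9,-0.1,6,0.49]
}}

```text
time: 8.95
tool_pos: [0.4172, -0.0932, 0.0047]
ee_rot: [3.138, -0.005, -2.944]
wrist_force: [0.0, 0.7, -0.2]
width: 0.024
finger_force: 0.0
```

```bash
python3 -c "
from h import *
st();stop('top')
s=snap('side'); cv2.imwrite('pics/c4.png',cv2.resize(s['image'][150:350,130:400,::-1],None,fx=2.5,fy=2.5))"
```

```text
t 8.95 dock mm [-221.7  -96. ] z 4.7 rot [ 3.138 -0.005 -2.944] w 0.024 F [ 0.   0.7 -0.2]
top px [311, 201] dock [31. -0.] zmax 0.037 rgb [69. 51. 38.]
top px [313, 206] dock [20. -3.] zmax 0.039 rgb [80. 65. 50.]
top px [290, 215] dock [ 9. 46.] zmax 0.039 rgb [76. 61. 47.]
top px [401, 245] dock [ -92. -161.] zmax 0.038 rgb [83. 54. 93.]
```

View pics/c4.png

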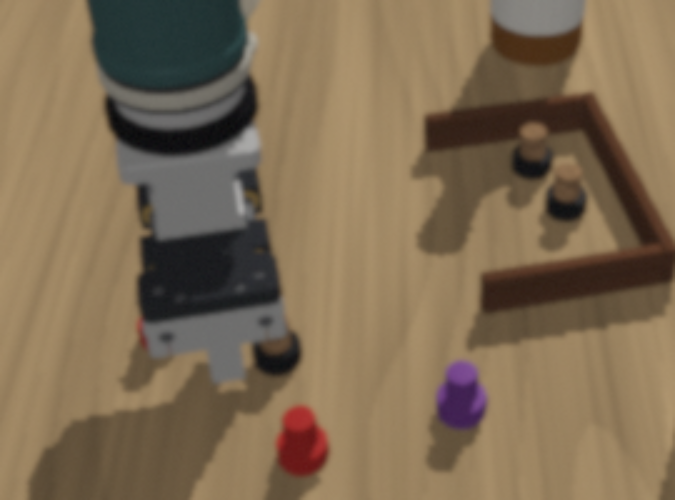

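A (9,46) and B (20,-3) stand inside the dock. The fork is behind C at (277,350), with the reds untouched. Now I'll push C.

Request:
{"name": "move_arm", "arguments": {
  "deltas": [0,0,0,-0.8,-0.2,-0.1,0.49,0,0,0,-1.6,-0.2,-0.1,0.49,0,0,0,-2.8,0.2,-0.1,0.49,0,0,0,-4.2,0.8,-0.1,0.49,0,0,0,-5.6,1.5,-0.1,0.49,0,0,0,-7,2.2,-0.1,0.49,0,0,0,-8.4,2.9,-0.1,0.49,0,0,0,-9.8,3.6,-0.1,0.49]
}}

```text
time: 9.85
tool_pos: [0.5091, -0.04, 0.0078]
ee_rot: [3.141, -0.0, -2.946]
wrist_force: [0.4, -0.2, -0.0]
width: 0.0238
finger_force: 0.4
```

```bash
python3 -c "
from h import *
st()
s=snap('side'); cv2.imwrite('pics/c5.png',cv2.resize(s['image'][150:350,130:400,::-1],None,fx=2.5,fy=2.5))"
```

```text
t 9.85 dock mm [-121.2  -61.6] z 7.8 rot [ 3.141 -0.    -2.946] w 0.0238 F [ 0.4 -0.2 -0. ]
```

View pics/c5.png

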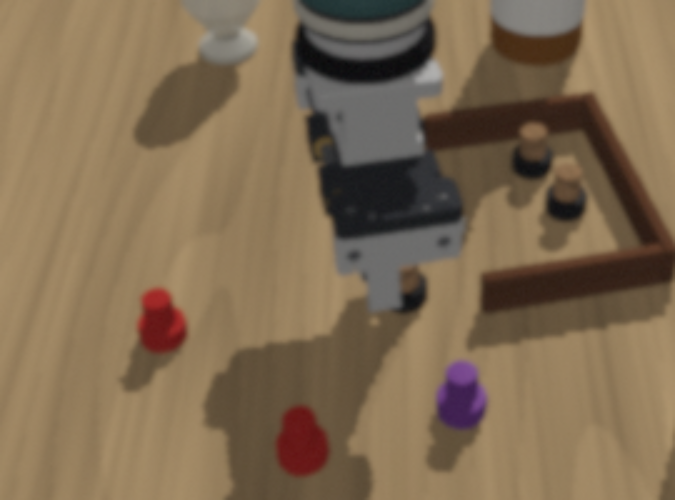

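C is nested at (405,285) in front of the mouth. I'll finish the diagonal, then go straight in.

Request:
{"name": "move_arm", "arguments": {
  "deltas": [0,0,0,-1.3,0.6,0.1,0.49,0,0,0,-2.7,1.2,0.1,0.49,0,0,0,-4.2,1.5,0.1,0.49,0,0,0,-5.8,1.5,0.1,0.49,0,0,0,-7.4,1.5,0.1,0.49,0,0,0,-9,1.5,0.1,0.49,0,0,0,-10.4,1.5,0.1,0.49,0,0,0,-11.3,1.5,0.1,0.49]
}}

```text
time: 10.7
tool_pos: [0.6173, -0.0038, 0.0066]
ee_rot: [3.141, 0.0, -2.946]
wrist_force: [-0.3, 0.6, -0.2]
width: 0.024
finger_force: 0.3
```

Request:
{"name": "move_arm", "arguments": {
  "deltas": [0,0,0,0,0,0,0.49,0,0,0,1.5,0,0,0.49,0,0,0,4.5,0,-1,0.49,0,0,0,8,0,-4,0.49,0,0,0,12,0,-8,0.49,0,0,0,16,0,-10,0.49,0,0,0,20,0,-10,0.49,0,0,0,20,0,-10,0.49]
}}

```text
time: 11.5
tool_pos: [0.4156, -0.0434, 0.1071]
ee_rot: [-3.141, -0.001, -2.948]
wrist_force: [-0.0, -0.1, -0.7]
width: 0.0238
finger_force: 0.0
```

```bash
python3 -c "
from h import *
st();stop('top');stop()
s=snap('side'); cv2.imwrite('pics/c6.png',s['image'][...,::-1]);P=world(s)
for m in blobs(P):
    print((cv2.minAreaRect((P[m][:,:2]*1000).astype(np.float32))[0]),P[m][:,2].max())"
```

```text
t 11.5 dock mm [-213.5  -46.8] z 107.1 rot [-3.141e+00 -1.000e-03 -2.948e+00] w 0.0238 F [-0.  -0.1 -0.7]
top px [311, 201] dock [30. -1.] zmax 0.037 rgb [69. 51. 38.]
top px [313, 206] dock [20. -3.] zmax 0.039 rgb [80. 64. 50.]
top px [336, 208] dock [  8. -49.] zmax 0.038 rgb [80. 64. 50.]
top px [290, 215] dock [10. 46.] zmax 0.038 rgb [77. 61. 47.]
top px [401, 245] dock [ -92. -162.] zmax 0.039 rgb [83. 54. 93.]
top px [421, 291] dock [-188. -183.] zmax 0.036 rgb [103.  45.  39.]
side px [193, 276] dock [-258.  -67.] zmax 0.037 rgb [123.  37.  33.]
side px [313, 306] dock [ -93. -166.] zmax 0.036 rgb [ 86.  51. 101.]
side px [249, 325] dock [-187. -178.] zmax 0.036 rgb [126.  39.  35.]
(634.38671875, 245.0738525390625) 0.23124535675244207
(402.63885498046875, 63.466949462890625) 0.2999743449955089
(619.230712890625, 45.284820556640625) 0.036896652874154334
(374.96429443359375, -69.16191101074219) 0.03612817760403331
(695.388916015625, -165.5885772705078) 0.08687541197171739
(557.1799926757812, -134.9205322265625) 0.03567691208787904
(466.7154846191406, -165.61587524414062) 0.036044611591978026
(407.8789978027344, -274.1051940917969) 0.06186495701352085
```

View pics/c6.png

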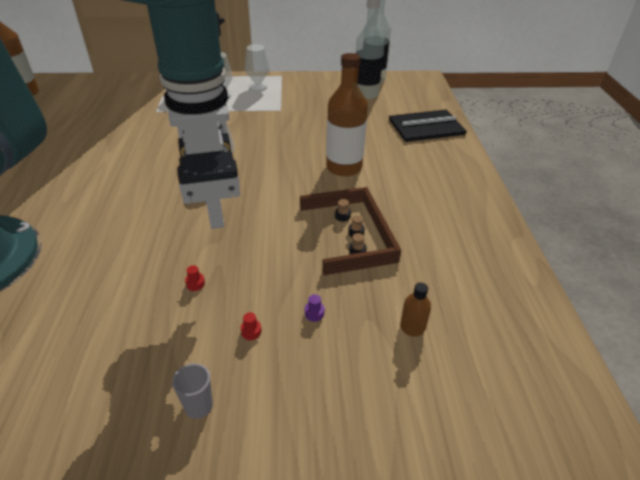

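All three stoppers stand upright in the dock at (343,209), (357,224) and (358,243). In the dock frame that is (10,46), (20,-3) and (8,-49) mm, all well inside. The arm is clear. The bystanders in view are unmoved, and the glass, hidden behind the gripper here, was never approached.

```bash
python3 -c "
from bench import robot
print(robot.close_job())"
```

```text
the job is handed in; nothing more can be done
None
```

I slid all three stoppers into the dock, where the last camera check showed them standing on their heads and completely inside; the bottles, glass and jigger were left where they stood, and I handed the job in at about 11.5 s.

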